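Make up two sampling kits at specimen reception

ROBOT

A 6-joint arm with a two-finger parallel gripper is mounted at the origin on the work surface. World frame = base frame: x ahead of the robot, y to its left, z up, the work surface at z = 0. Lengths are in mm, angles in rad, forces in N, time in s.
With the tool pointing down it reaches from about 300 to 750 mm from the base axis. Payload 8.5 kg.
Tool frame: the origin (TCP) lies midway between the tips of the shut fingers; the grasp point (between the pads) lies 19 mm behind it (ctrl.grip_point_offset is the distance from the TCP to the grasp point, in mm); z points along the fingers, y is the line along which they close (so a half turn about z gives the same grasp; the last joint's range is limited). The gripper opens to 85 mm and grips with 20 to 120 N. Pads are 22 mm wide; open, the fingers measure 114 mm over their backs; the gripper's body (76 mm by 85 mm) begins 54 mm behind the grasp point. The pads swing forward as they close: fully open they stand 13 mm farther back than shut.
Start: joints at [-0.215, 0.381, 1.297, -0, 1.464, -0.215], TCP at [549.982, 0.002, 231.322] pointing down, gripper open.
Joint ranges: [-3.11, 3.11], [-0.89, 2.33], [0.22, 2.48], [-1.42, 4.56], [0.17, 2.85], [-2.88, 2.88]. Speed limits (rad/s): [2.39, 2.39, 3.14, 3.14, 3.14, 3.14].

INTERFACE

Orientations are given as [roll, pitch, yaw] about the fixed x, y, z axes, in that order (R = Rz(yaw) Ry(pitch) Rx(roll)).
In Python, from rig import ctrl gives the robot as it stands. The module is installed in compiled form; this text tells all that it offers.
- The arm moves only by the shell command python3 -m creep 'ROWS' [OPENING] [FORCE]. ROWS is JSON, one flat list of numbers, 4 for each row, row after row: the shift along the tool's x, y, z in m, then the turn about the tool's z in degrees. A call has 1 to 12 rows; each row is the pose to reach, as a shift and turn from the pose commanded when the call began, along the tool's axes at that moment; what a row does not reach only later rows make up. A row lasts 1/10 s, in which the tool goes at most 50 mm and 8.59 degrees, less where a joint would pass 70% of its speed; a pose out of reach is approached as far as the arm can. A call with a gripper value outside its range is refused whole. OPENING is the opening, from 0 (shut) to 1 (fully open), set as the call begins (- or left out, the last holds). The fingers move at their own pace and stop on an object; FORCE is the grip in N (left out, the last holds). Time passes only in rows, so rows that repeat a pose let the fingers close. It gives the time, the measured TCP pose, the force, the opening and the grip force at its end, in the units of the state.
- ctrl.state(): the state, without advancing time (a new reading comes with each control period).
- ctrl.snapshot(name): name is "scene" or "side" or "wrist"; returns a dict with "img" (480x640x3 uint8, red, green, blue), "depth" (480x640 float32, mm along the optical axis (not along the pixel's ray), 0 where there is no reading), "fov_y" (degrees; the focal length in pixels is half the picture's height over the tangent of half this angle, whatever the lens; pixels are square), "cx", "cy" (the principal point, pixels), "extrinsics" (4x4, takes a point from camera to world coordinates). Camera axes: x right, y down, z forward; pixel columns grow to the right and rows downward; lengths in mm; the calibration is good to about 2 mm. A picture is of the moment at which its call begins.
- ctrl.sign_off(): hands the job in; it is judged then, once.
The state is a dict: "clock": time; "joint_pos": joint angles; "qd": joint speeds; "effort": joint torques, N m; "position": TCP position; "tool_rot": TCP orientation; "force": force on the tool from outside, world axes, zero at the start; "ft_torque": the same for the moment, N m; "opening": opening from 0.0 (shut) to 1.0 (fully open); "gripper_force": force on a finger pad.
Only numpy, scipy, OpenCV 4.12 (cv2) and the standard library are available. Lean on these libraries where they do the work, as an engineer would, in place of code of your own. Each camera call takes 0.05 s, during which the arm holds its last target. There are 200 camera calls.

TASK

Make up two sampling kits from the stock in the middle of the bench. In the square tray, lay the cool brick flat on the floor and stand the wide jar upright on the middle of the brick; in the long tray, stand the tall jar upright in the small compartment and lay the slide mailer flat, label up, in the large compartment. Keep both jars upright all the way, and leave the small jar, the tube rack and the label roll where they are.

Things in the scene. Friction and masses are not known exactly. Their poses are not given: they have to be found in the camera images.
- cool_brick: Cool brick: flat hard-plastic block, dull blue, with a small round white filler plug on top; 60 mm along its x, 90 mm along its y, 22 mm high, about 0.16 kg. Origin at the centre of its underside, z up. It starts lying on the bench in the stock area. Grip it across its 60 mm width. Goes into the square tray.
- wide_jar: Wide specimen jar, the widest of the three jars: frosted body, white screw lid, 60 mm across the lid (56 mm body), 50 mm high; the lid is the top 16 mm. Origin at the centre of its underside, z up. Starts upright on the bench in the stock area. About 90 g. Goes on the cool brick.
- tall_jar: Tall slim specimen jar, the tallest of the three jars: frosted body, white screw lid, 40 mm across the lid (36 mm body), 65 mm high; the lid is the top 16 mm. Origin at the centre of its underside, z up. Starts upright on the bench in the stock area. About 60 g. Goes into the small compartment of the long tray.
- slide_mailer: Slide mailer: closed flat grey plastic box with a paper label on top, 28 mm along its x, 85 mm along its y, 20 mm high, about 50 g. Origin at the centre of its underside, z up. It starts lying on the bench, label up, in the stock area. Grip it across its 28 mm width. Goes into the large compartment of the long tray.
- square_tray: Square open kit tray, white plastic with a grey floor, fixed to the bench: 138 x 138 mm outside, 30 mm high, walls and floor 4 mm thick, so 130 x 130 mm inside. Origin at the centre of its underside on the bench; x and y along its sides. It stands on the robot's left or right.
- long_tray: Long open white kit tray, grey floor, fixed: 196 mm along its x, 88 mm along y, 30 mm high; walls, floor, divider 4 mm. Origin: centre of underside. Divider, 30 mm high, at x = -28 mm. Small compartment x = -94 to -30 mm (centre -62; 64 x 80 mm), towards the robot; large one x = -26 to 94 mm (centre +34; 120 x 80 mm). On the robot's left or right, across from the square tray.
- small_jar: Small specimen jar, the smallest of the three jars, not wanted for these kits: 28 mm across, 38 mm high, frosted body, white lid. Origin at the centre of its underside. It stands among the stock and stays where it is.
- tube_rack: Bystander: green tube rack with yellow-capped tubes, 48 mm along its x, 144 mm along its y, 60 mm high over the tube caps. Origin at the centre of its underside. Stands on the bench beyond the stock and stays where it is.
- label_roll: Bystander: roll of paper labels, 72 mm across with a 26 mm hole, 40 mm high, lying flat. Origin at the centre of its underside. On the bench beyond the right-hand tray; stays where it is.
Things that resemble listed ones, but are neither listed nor needed, are in the scene too. Several things look just like the slide_mailer: the one meant starts farthest to the robot's right.

How it is judged (in metres and radians):
At the end, for the whole second after the job is handed in: Brick flat on the square tray's floor; wide jar upright on it, axis within 15 mm of the brick's centre; tall jar upright on the floor of the long tray's small compartment; mailer flat, label up, on the floor of its large one (each within 0.12 rad and 5 mm of resting height), all at rest (x of cool_brick in the frame of square_tray between -0.04 and 0.04 m and y of cool_brick in the frame of square_tray between -0.04 and 0.04 m and z of cool_brick in the frame of square_tray between 0 and 0.009 m and linear speed of each of cool_brick, wide_jar, tall_jar, slide_mailer below 0.02 m/s and angular speed of each of cool_brick, wide_jar, tall_jar, slide_mailer below 0.2 rad/s and angle between each of cool_brick, wide_jar, tall_jar, slide_mailer's own z axis and vertical below 0.12 rad and horizontal distance between wide_jar and cool_brick below 0.015 m and z of wide_jar in the frame of cool_brick between 0.018 and 0.027 m and x of tall_jar in the frame of long_tray between -0.094 and -0.03 m and y of tall_jar in the frame of long_tray between -0.04 and 0.04 m and z of tall_jar in the frame of long_tray between 0 and 0.009 m and x of slide_mailer in the frame of long_tray between -0.026 and 0.094 m and y of slide_mailer in the frame of long_tray between -0.04 and 0.04 m and z of slide_mailer in the frame of long_tray between 0 and 0.009 m); the robot touches nothing.
It fails at once if a jar is tipped more than 0.7 rad (40 degrees) (angle between any of wide_jar, tall_jar's own z axis and vertical above 0.7 rad).
It fails at once if the small jar, the tube rack or the label roll is moved more than 20 mm (distance of any of small_jar, tube_rack, label_roll from where it was at the start of the episode above 0.02 m).
It also fails if it takes over 102 s, if anything falls off the work surface, if the arm or the gripper's body presses on something with over 40 N, if the wrist force passes 120 N, or if a joint passes its speed limit or range.

## Working session

There is one attempt and no reset: what is moved stays moved. The work goes in short steps, Python scripts to look and compute and a shell command to move; the robot and the scene stay as the last step left them, time stands still between calls to the robot, and variables do not carry over. Pictures are saved under pics/ and viewed, at most 14 in all, crops included, and the job is handed in when it is done.

```bash
mkdir -p pics; cat > h.py <<'E'
import numpy as np, cv2
from rig import ctrl
def snap(n,save=None):
    s=ctrl.snapshot(n)
    if save: cv2.imwrite('pics/'+save,s['img'][...,::-1])
    np.savez('/tmp/%s.npz'%n,**s); return s
def load(n): return dict(np.load('/tmp/%s.npz'%n))
def cloud(s):
    f=240/np.tan(np.radians(float(s['fov_y']))/2); d=s['depth']
    v,u=np.mgrid[:480,:640]
    p=np.stack([(u-s['cx'])/f*d,(v-s['cy'])/f*d,d],-1)
    E=s['extrinsics']; return p@E[:3,:3].T+E[:3,3]
def plane(s,u,v,z):
    f=240/np.tan(np.radians(float(s['fov_y']))/2); E=s['extrinsics']
    r=E[:3,:3]@np.array([(u-s['cx'])/f,(v-s['cy'])/f,1]); o=E[:3,3]
    return o+r*(z-o[2])/r[2]
E
python3 - <<'E'
from h import *
for n in ['scene','side','wrist']:
    s=snap(n,n+'0.png'); print(n,s['extrinsics'].round(2).tolist(),s['fov_y'],s['cx'],s['cy'])
print(ctrl.state())
E
```

```text
scene [[-0.26, 0.73, -0.63, 1141.83], [0.96, 0.2, -0.17, 151.92], [-0.0, -0.65, -0.76, 739.01], [0.0, 0.0, 0.0, 1.0]] 51.51100449238294 316.6119572285616 246.18139882373677
side [[-0.89, -0.29, 0.34, 285.65], [-0.45, 0.6, -0.67, 539.01], [-0.01, -0.75, -0.66, 591.68], [0.0, 0.0, 0.0, 1.0]] 54.715527678502845 322.15267131835316 237.10754324346493
wrist [[1.0, 0.0, -0.0, 549.61], [-0.0, -0.95, -0.3, 76.81], [-0.0, 0.3, -0.95, 374.29], [0.0, 0.0, 0.0, 1.0]] 70.88791729426492 320.9267574103962 238.64876228348143
{'clock': 0.15, 'joint_pos': array([-2.15311807e-01,  3.81065393e-01,  1.29799885e+00,  9.73921663e-06,
        1.46360861e+00, -2.15284508e-01]), 'qd': array([-0.00107156,  0.00012046, -0.00250556, -0.00044559, -0.00087734,
        0.00072293]), 'effort': array([ 1.94521621e-03, -4.48624384e+01, -2.31344014e+01, -1.86937300e-04,
        3.77541786e-03, -1.65174959e-05]), 'position': array([5.49793810e+02, 3.88173924e-02, 2.30870256e+02]), 'tool_rot': array([-3.14053946e+00, -2.40216031e-04,  1.57076785e+00]), 'force': array([0.68117341, 0.38273183, 0.3864295 ]), 'ft_torque': array([-0.06170277, -0.06335771, -0.017965  ]), 'gripper_force': 0.0, 'opening': 0.9987787079319563}
```

View pics/scene0.png

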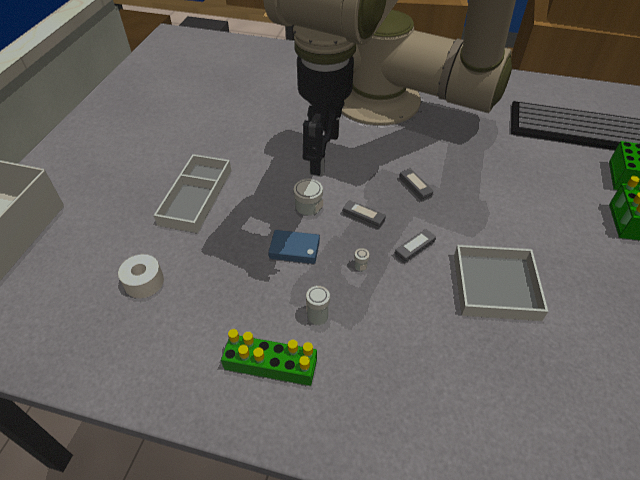

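View pics/wrist0.png

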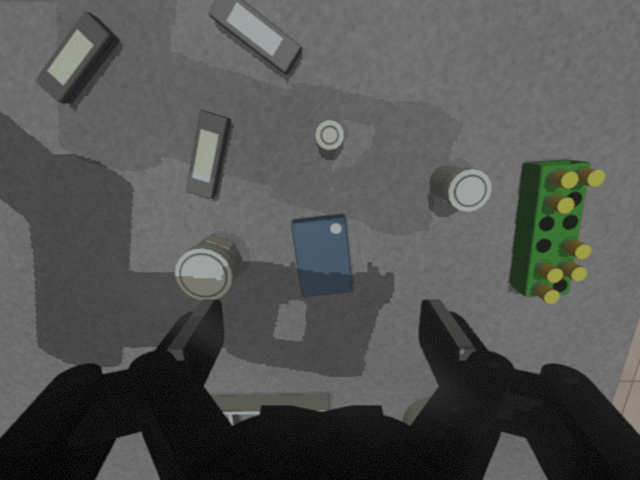

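The scene view shows the long tray on the robot's right (190,193), the square tray on its left (500,280), the brick (295,246), wide jar (308,195), tall jar (318,303) and small jar (361,259).
Mailer look-alikes in the scene view are at (364,213), (415,184) and (415,245). The robot's right is image-left, so I choose (364,213), which is (208,155) in the wrist view.
The tall jar could be confused with the small jar at (361,259), but the tall one is clearly larger.

```bash
cat > meas.py <<'E'
from h import *
def comps(n,zlo,box=(200,800,-420,420),s=None):
    s=s or load(n); P=cloud(s); x,y,z=P[...,0],P[...,1],P[...,2]
    m=((z>zlo)&(z<100)&(s['depth']>0)&(x>box[0])&(x<box[1])&(y>box[2])&(y<box[3])).astype('uint8')
    k,L,st,_=cv2.connectedComponentsWithStats(m)
    for i in range(1,k):
        if st[i,4]<60: continue
        q=P[L==i]; zt=np.percentile(q[:,2],95); t=q[q[:,2]>zt-4]
        r=cv2.minAreaRect(t[:,:2].astype('float32')); c=cv2.minEnclosingCircle(t[:,:2].astype('float32'))
        col=s['img'][L==i].mean(0).astype(int)
        print(n,'px',st[i,:4],'n',st[i,4],'ztop %.1f'%zt,'rect',np.round(r[0],1),np.round(r[1],1),'a%.1f'%r[2],'circ',np.round(c[0],1),round(c[1],1),col)
if __name__=='__main__':
    for n in ['scene','wrist','side']: comps(n,8)
    s=load('wrist'); cv2.imwrite('pics/crop1.png',cv2.resize(s['img'][0:310,30:330,::-1],None,fx=1.9,fy=1.9))
E
python3 meas.py
```

```text
scene px [154 155  77  76] n 1814 ztop 30.1 rect [ 462.5 -304.1] [199.6  90.2] a1.6 circ [ 462.8 -304.3] 106.6 [112 110 103]
scene px [399 169  34  31] n 468 ztop 21.6 rect [316.1 144.4] [84.8 29.2] a43.3 circ [316.2 144.5] 43.8 [98 95 90]
scene px [293 179  30  34] n 839 ztop 51.5 rect [427.9 -64.5] [58.4 57.7] a34.4 circ [427.7 -64.1] 30.7 [118 118 110]
scene px [342 200  44  27] n 556 ztop 21.3 rect [432.6  55. ] [84.  30.2] a73.3 circ [431.8  55.3] 43.6 [100  98  93]
scene px [395 229  41  33] n 615 ztop 21.6 rect [489.7 168.3] [29.6 86.2] a54.7 circ [489.6 168.7] 44.0 [108 109 107]
scene px [268 230  52  32] n 1298 ztop 23.1 rect [552.2 -56.6] [61.8 89.2] a6.1 circ [552.2 -57.1] 51.7 [59 78 96]
scene px [455 245  93  74] n 2166 ztop 30.7 rect [538.5 323.8] [141.4 140. ] a10.6 circ [540.2 322.8] 97.3 [107 106  98]
scene px [354 249  16  21] n 255 ztop 39.4 rect [558.5  75.6] [26.4 26.3] a77.6 circ [559.2  75.9] 14.2 [123 121 112]
scene px [118 255  45  42] n 1424 ztop 40.7 rect [ 698.8 -301.6] [69.9 70.9] a22.8 circ [ 698.1 -301.5] 36.8 [146 146 138]
scene px [306 286  24  38] n 
[... 2098 characters left out ...]
x [389 229  36  40] n 1126 ztop 50.9 rect [425.7 -65.5] [57.4 60.5] a18.3 circ [426.6 -65.2] 30.7 [135 135 127]
side px [296 267  17  23] n 317 ztop 38.5 rect [556.1  75.4] [27.4 26.6] a6.4 circ [555.9  74.6] 14.4 [132 132 124]
side px [355 280  47  41] n 845 ztop 20.8 rect [430.1  53.9] [85.7 28.4] a73.4 circ [430.3  53.9] 43.6 [113 111 108]
side px [295 314  43  51] n 1012 ztop 20.9 rect [487.4 167. ] [28.3 86. ] a54.6 circ [487.8 168.1] 44.0 [121 122 120]
side px [152 350 143 130] n 3616 ztop 30.2 rect [538.1 322.1] [139.5 140.1] a10.5 circ [537.5 322.9] 96.6 [133 133 125]
side px [401 354  64  36] n 1272 ztop 20.9 rect [312.7 144. ] [85.  28.8] a44.3 circ [313.6 143.4] 43.6 [113 111 107]
```

```bash
sleep 4; ls pics
```

```text
crop1.png
scene0.png
side0.png
wrist0.png
```

View pics/crop1.png

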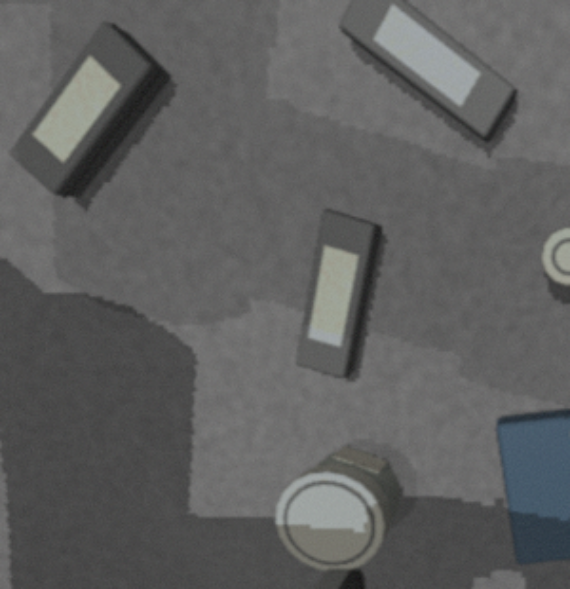

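View pics/side0.png

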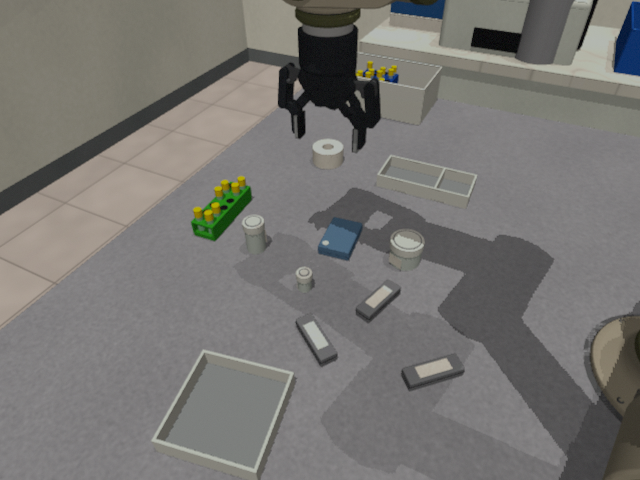

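The crop confirms the choice: the mailer at crop (340,295) is lying label up and is the lowest in view, so it's the farthest right. The side view agrees. It also shows the long tray's divider on the robot side, and the fingers clear of everything.
The three cameras agree to about 2 mm, and the sizes and heights match the description. Going for the brick now.

```bash
cat > go.py <<'E'
# usage: go.py x y z worldturn  -> shift in current tool axes from measured pose (worldturn: tool-y direction, deg from world x)
import sys,numpy as np
from rig import ctrl
from scipy.spatial.transform import Rotation as R
s=ctrl.state(); M=R.from_euler('xyz',s['tool_rot']).as_matrix()
a=list(map(float,sys.argv[1:5]))
d=M.T@(np.array(a[:3])-s['position']); cur=np.degrees(np.arctan2(M[1,1],M[0,1]))
print('t%.1f'%s['clock'],s['position'].round(1),'ang %.1f'%cur,'open %.2f'%s['opening'],'gf %.1f'%s['gripper_force'],'F',s['force'].round(1),'| shift m',(d/1000).round(4),'turn %.1f'%(((cur-a[3])+90)%180-90),'tilt z',M[2,2].round(4),'q',s['joint_pos'].round(2))
E
python3 -m creep '[-0.04,0.001,0.03,-6.5, -0.057,0.001,0.07,-6.5, -0.057,0.001,0.115,-6.5, -0.057,0.001,0.15,-6.5, -0.057,0.001,0.17,-6.5, -0.057,0.001,0.17,-6.5]' 1; python3 go.py 551 -57.3 -1 6.5
```

```text
clock: 0.75
position: [549.5, -56.6, 58.7]
tool_rot: [-3.136, -0.003, 1.684]
force: [-0.1, -0.1, 0.1]
opening: 0.995
gripper_force: 0.0
t0.8 [549.5 -56.6  58.7] ang 6.5 open 0.99 gf 0.0 F [-0.1 -0.1  0.1] | shift m [-0.001   0.0018  0.0596] turn -0.0 tilt z -1.0 q [-0.32  0.57  1.53  0.    1.05 -0.43]
```

```bash
python3 -m creep '[-0.001,0.001,0.02,0, -0.001,0.001,0.04,0, -0.001,0.001,0.052,0, -0.001,0.001,0.058,0, -0.001,0.001,0.059,0, -0.001,0.001,0.059,0]' 1; python3 -m creep '[0,0,0,0,0,0,0,0,0,0,0,0,0,0,0,0,0,0,0,0,0,0,0,0,0,0,0,0,0,0,0,0]' 0 60;  python3 go.py 551 -57.3 -1 6.5
```

```text
clock: 1.35
position: [552.5, -58.0, 3.0]
tool_rot: [3.141, 0.0, 1.684]
force: [0.7, 0.3, 0.0]
opening: 0.997
gripper_force: 0.0
clock: 2.15
position: [552.5, -58.0, 3.3]
tool_rot: [3.14, 0.001, 1.684]
force: [0.0, 0.3, 6.0]
opening: 0.682
gripper_force: 65.3
t2.1 [552.5 -58.    3.3] ang 6.5 open 0.68 gf 65.3 F [0.  0.3 6. ] | shift m [ 0.0009 -0.0014  0.0043] turn 0.0 tilt z -1.0 q [-0.32  0.65  1.57 -0.    0.91 -0.43]
```

```bash
python3 -m creep '[0,0,-0.015,0, 0,0,-0.05,0, 0,0,-0.09,0, 0,0,-0.1,0, 0,0,-0.1,0]'; python3 go.py 538.3 323 60 10.6
```

```text
clock: 2.65
position: [552.6, -58.0, 103.7]
tool_rot: [3.139, 0.001, 1.684]
force: [-0.7, 0.5, -2.3]
opening: 0.687
gripper_force: 65.3
t2.6 [552.6 -58.  103.7] ang 6.5 open 0.69 gf 65.3 F [-0.7  0.5 -2.3] | shift m [0.3802 0.0288 0.0433] turn -4.1 tilt z -1.0 q [-0.32  0.51  1.48  0.    1.15 -0.43]
```

```bash
python3 -m creep '[0.03,0.003,0,-4, 0.08,0.006,0,-4, 0.13,0.01,0,-4, 0.18,0.014,0,-4, 0.23,0.018,0,-4, 0.28,0.022,0,-4, 0.33,0.025,0,-4, 0.365,0.028,0,-4, 0.38,0.029,0.02,-4, 0.38,0.029,0.04,-4, 0.38,0.029,0.045,-4, 0.38,0.029,0.045,-4]'; python3 go.py 538.3 323 8 10.6
```

```text
clock: 3.85
position: [537.1, 322.4, 55.4]
tool_rot: [-3.138, 0.001, 1.754]
force: [-0.4, -1.1, -0.1]
opening: 0.686
gripper_force: 65.1
t3.9 [537.1 322.4  55.4] ang 10.5 open 0.69 gf 65.1 F [-0.4 -1.1 -0.1] | shift m [0.0004 0.0015 0.0474] turn -0.1 tilt z -1.0 q [ 0.35  0.68  1.31 -0.    1.16  0.17]
```

```bash
python3 -m creep '[0,0.001,0.02,0, 0,0.001,0.035,0, 0,0.001,0.042,0, 0,0.001,0.045,0, 0,0.001,0.047,0, 0,0.001,0.047,0, 0,0.001,0.047,0]'; python3 go.py 538.3 323 8 10.6
```

```text
clock: 4.55
position: [539.2, 323.2, 11.0]
tool_rot: [3.141, -0.0, 1.754]
force: [0.1, 0.0, -2.6]
opening: 0.689
gripper_force: 65.2
t4.5 [539.2 323.2  11. ] ang 10.5 open 0.69 gf 65.2 F [ 0.1  0.  -2.6] | shift m [-0.0001 -0.0009  0.003 ] turn -0.1 tilt z -1.0 q [ 0.35  0.74  1.34 -0.    1.06  0.17]
```

Not in contact yet. I'll lower another 3 mm, release to about 75 mm, retreat and look.

```bash
python3 -m creep '[0,0,0.002,0, 0,0,0.004,0, 0,0,0.004,0]'; python3 -m creep '[0,0,0,0,0,0,0,0,0,0,0,0,0,0,0,0]' 0.88; python3 -m creep '[0,0,-0.02,0, 0,0,-0.06,0, 0,0,-0.11,0, 0,0,-0.15,0, 0,0,-0.17,0, 0,0,-0.17,0]' ; python3 - <<'E'
from h import *; from meas import comps
s=snap('wrist'); comps('wrist',12,(470,620,230,400)); s=snap('scene','scene1.png'); comps('scene',12,(470,620,250,400))
for n in['wrist','scene']:
    s=load(n);P=cloud(s);h=cv2.cvtColor(s['img'],cv2.COLOR_RGB2HSV)
    m=(h[...,0]>98)&(h[...,0]<118)&(h[...,1]>75)&(abs(P[...,0]-538)<70)&(abs(P[...,1]-323)<70)&(P[...,2]>22)&(P[...,2]<30)
    q=P[m]; r=cv2.minAreaRect(q[:,:2].astype('float32')); print(n,m.sum(),np.median(q[:,2]),r)
E
python3 go.py 426.7 -64.7 120 0
```

```text
clock: 4.85
position: [539.1, 323.2, 7.3]
tool_rot: [3.141, -0.0, 1.754]
force: [-1.8, -0.6, 7.1]
opening: 0.688
gripper_force: 66.2
clock: 5.25
position: [538.9, 323.2, 6.3]
tool_rot: [-3.142, 0.0, 1.754]
force: [0.1, 0.2, 0.4]
opening: 0.881
gripper_force: 0.0
clock: 5.85
position: [539.9, 323.6, 179.7]
tool_rot: [3.135, -0.001, 1.754]
force: [0.0, -0.2, 0.5]
opening: 0.877
gripper_force: 0.0
wrist px [241 142 159 151] n 4246 ztop 31.7 rect [537.6 322.6] [138.5 138.1] a10.5 circ [537.7 321.3] 96.0 [106 107 101]
wrist px [285 169  68  97] n 6356 ztop 28.0 rect [538.1 323.9] [59.8 88.6] a10.5 circ [537.4 323.8] 52.4 [65 81 95]
scene px [457 246  89  72] n 1555 ztop 30.8 rect [539.  324.2] [141.9 139.7] a10.5 circ [543.7 322.5] 92.6 [101  99  91]
scene px [471 265  57  33] n 1591 ztop 27.5 rect [540.2 323.9] [61.4 89.7] a10.5 circ [540.7 325.2] 51.2 [53 74 92]
wrist 5672 26.83487135591315 ((538.2843017578125, 324.3287353515625), (57.98564529418945, 88.8053207397461), 10.328848838806152)
scene 1305 25.31950644234189 ((540.0921630859375, 324.370361328125), (61.82196044921875, 90.40890502929688), 9.653800010681152)
t6.0 [538.6 323.  175.5] ang 10.5 open 0.88 gf 0.0 F [ 0.5 -0.3 -0.1] | shift m [-0.3608 -0.1806  0.0557] turn 10.5 tilt z -1.0 q [0.35 0.56 1.16 0.   1.43 0.17]
```

View pics/scene1.png

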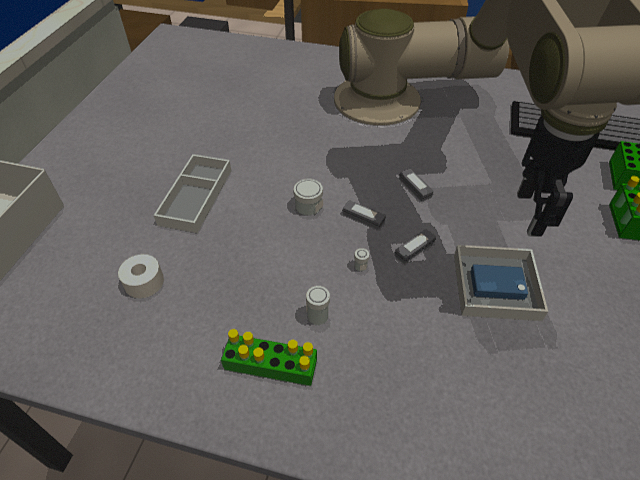

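The brick lies flat in the square tray at (500,280), centred near (538.7, 324), and its top is at the right height. Next is the wide jar.

```bash
python3 -m creep '[-0.04,-0.02,0,4, -0.085,-0.0425,0,10.5, -0.13,-0.065,0,10.5, -0.175,-0.0875,0,10.5, -0.22,-0.11,0,10.5, -0.265,-0.1325,0,10.5, -0.305,-0.1525,0.01,10.5, -0.34,-0.17,0.03,10.5, -0.361,-0.1805,0.05,10.5, -0.361,-0.1805,0.055,10.5, -0.361,-0.1805,0.055,10.5]' 1; python3 go.py 426.7 -64.7 19 0
```

```text
clock: 7.05
position: [426.3, -64.5, 119.8]
tool_rot: [-3.138, -0.002, 1.569]
force: [0.5, 0.1, 0.6]
opening: 1.0
gripper_force: 0.0
t7.0 [426.3 -64.5 119.8] ang -0.1 open 1.00 gf 0.0 F [0.5 0.1 0.6] | shift m [-0.0004  0.0008  0.1008] turn -0.1 tilt z -1.0 q [-0.43  0.31  1.78  0.    1.05 -0.43]
```

```bash
python3 -m creep '[0,0,0.03,0, 0,0,0.06,0, 0,0,0.085,0, 0,0,0.096,0, 0,0,0.1,0, 0,0,0.102,0, 0,0,0.102,0]' 1; python3 -m creep '[0,0,0,0,0,0,0,0,0,0,0,0,0,0,0,0,0,0,0,0,0,0,0,0,0,0,0,0,0,0,0,0]' 0 40;  python3 -m creep '[0,0,-0.01,0, 0,0,-0.03,0, 0,0,-0.06,0, 0,0,-0.085,0, 0,0,-0.1,0, 0,0,-0.1,0]'; python3 go.py 538.7 324 80 10.5
```

```text
clock: 7.75
position: [427.6, -64.4, 19.7]
tool_rot: [3.141, 0.0, 1.572]
force: [0.1, 0.5, -0.1]
opening: 0.999
gripper_force: 0.0
clock: 8.55
position: [427.5, -64.8, 20.1]
tool_rot: [3.14, 0.0, 1.571]
force: [0.6, 1.6, 7.7]
opening: 0.691
gripper_force: 41.4
clock: 9.15
position: [427.9, -65.0, 121.5]
tool_rot: [3.137, 0.002, 1.571]
force: [0.1, 0.4, -1.4]
opening: 0.692
gripper_force: 43.4
t9.2 [427.9 -65.  121.5] ang 0.0 open 0.69 gf 43.4 F [ 0.1  0.4 -1.4] | shift m [0.3891 0.1106 0.0412] turn -10.5 tilt z -1.0 q [-0.43  0.31  1.78 -0.    1.05 -0.43]
```

```bash
python3 -m creep '[0.02,0.006,0,0, 0.055,0.016,0,0, 0.095,0.027,0,0, 0.135,0.038,0,0, 0.175,0.05,0,0, 0.215,0.061,0,0, 0.255,0.072,0,0, 0.295,0.084,0,0, 0.335,0.095,0,0, 0.365,0.104,0,0, 0.383,0.109,0.0,0, 0.389,0.1106,0.0,0]'; python3 -m creep '[0,0,0.01,0, 0,0,0.03,0, 0,0,0.045,0, 0,0,0.05,0, 0,0,0.05,0]'; python3 go.py 538.7 324 46 10.5
```

```text
clock: 10.35
position: [537.4, 325.7, 117.9]
tool_rot: [-3.14, 0.0, 1.573]
force: [0.3, 0.3, -0.6]
opening: 0.686
gripper_force: 43.4
clock: 10.85
position: [537.4, 323.2, 68.4]
tool_rot: [-3.14, 0.001, 1.57]
force: [0.6, 0.5, -0.9]
opening: 0.69
gripper_force: 43.4
t10.8 [537.4 323.2  68.4] ang -0.1 open 0.69 gf 43.4 F [ 0.6  0.5 -0.9] | shift m [0.0008 0.0014 0.0224] turn -10.6 tilt z -1.0 q [ 0.35  0.66  1.29 -0.    1.19  0.35]
```

```bash
python3 -m creep '[0.001,0.001,0.008,0, 0.001,0.001,0.014,0, 0.001,0.001,0.018,0, 0.001,0.001,0.02,0, 0.001,0.001,0.02,0, 0.001,0.001,0.02,0]'; python3 go.py 538.7 324 46 10.5; python3 - <<'E'
from h import *
snap('side','side2.png')
E
```

```text
clock: 11.45
position: [538.9, 325.4, 49.5]
tool_rot: [3.141, -0.0, 1.571]
force: [-0.1, -0.5, -1.2]
opening: 0.691
gripper_force: 43.4
t11.4 [538.9 325.4  49.5] ang 0.0 open 0.69 gf 43.4 F [-0.1 -0.5 -1.2] | shift m [-0.0014 -0.0002  0.0035] turn -10.5 tilt z -1.0 q [ 0.36  0.69  1.31 -0.    1.15  0.36]
```

View pics/side2.png

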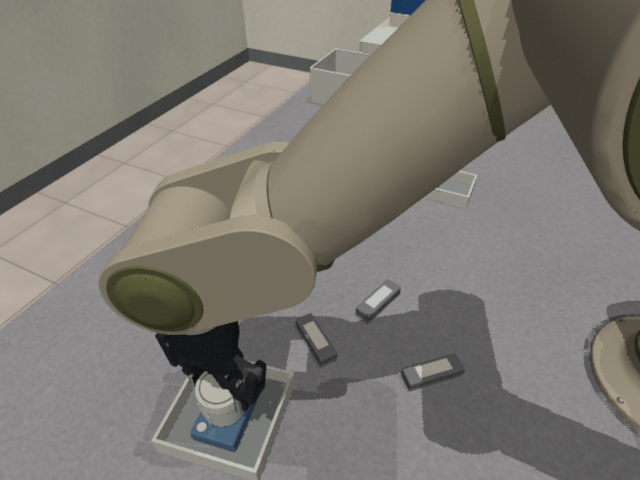

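The jar is upright just above the middle of the brick (220,400). I'll lower it the last few millimetres and release.

```bash
python3 -m creep '[-0.001,0,0.002,0, -0.001,0,0.004,0, -0.001,0,0.004,0, -0.001,0,0.004,0]'; python3 -m creep '[0,0,0,0,0,0,0,0,0,0,0,0,0,0,0,0]' 1; python3 -m creep '[0,0,-0.015,0, 0,0,-0.04,0, 0,0,-0.08,0, 0,0,-0.11,0, 0,0,-0.12,0, 0,0,-0.12,0]' ; python3 - <<'E'
from h import *; from meas import comps
snap('wrist','wrist3.png'); comps('wrist',12,(470,620,230,400)); snap('scene'); comps('scene',12,(470,620,250,400))
E
python3 go.py 685.3 26.4 120 0
```

```text
clock: 11.9
position: [538.9, 324.2, 46.2]
tool_rot: [3.141, -0.0, 1.571]
force: [-1.0, -1.4, 5.1]
opening: 0.688
gripper_force: 44.1
clock: 12.3
position: [538.8, 324.3, 45.2]
tool_rot: [-3.142, 0.0, 1.571]
force: [0.2, 0.5, -1.0]
opening: 1.002
gripper_force: 0.0
clock: 12.9
position: [539.1, 324.4, 166.3]
tool_rot: [3.139, -0.001, 1.571]
force: [-0.3, 0.8, -0.5]
opening: 0.997
gripper_force: 0.0
wrist px [236 134 172 178] n 4756 ztop 31.7 rect [537.6 322.6] [138.3 138.7] a10.4 circ [537.5 321.4] 96.0 [103 104  98]
wrist px [277 167  84 114] n 7573 ztop 78.4 rect [538.1 324.2] [58.6 59.3] a1.2 circ [538.2 324.2] 30.0 [118 122 119]
scene px [457 246  89  72] n 3653 ztop 76.8 rect [540.6 324.8] [58.2 60.8] a63.1 circ [539.9 324.2] 30.8 [95 96 93]
t13.0 [538.2 324.1 163.7] ang -0.0 open 1.00 gf 0.0 F [ 0.1  0.4 -0.1] | shift m [-0.2976  0.1472  0.0436] turn -0.0 tilt z -1.0 q [ 0.35  0.57  1.17 -0.    1.4   0.35]
```

View pics/wrist3.png

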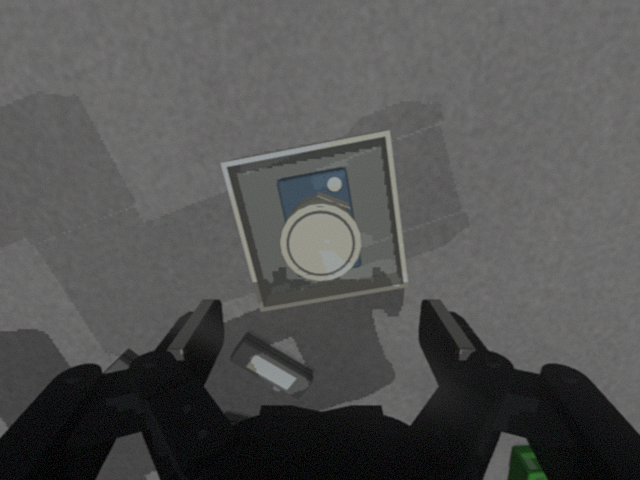

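The wide jar is centred on the brick at (320,243), with an axis offset under 2 mm. For the tall jar I'll grip along y, so the fingers stay clear of the rack.

```bash
python3 -m creep '[-0.03,0.015,0,8, -0.06,0.03,0,16, -0.09,0.045,0,24, -0.12,0.06,0,32, -0.15,0.074,0,40, -0.18,0.089,0,48, -0.21,0.104,0,56, -0.24,0.119,0,64, -0.27,0.134,0,72, -0.298,0.147,0.01,80, -0.298,0.147,0.02,88, -0.298,0.147,0.03,90]' 1;python3 -m creep '[0,0,0,0,0,0,0,0]'; python3 go.py 685.3 26.4 34 -90
```

```text
clock: 14.2
position: [685.3, 25.1, 132.2]
tool_rot: [-3.141, 0.004, -0.006]
force: [0.1, -0.0, 0.4]
opening: 1.001
gripper_force: 0.0
clock: 14.4
position: [685.4, 26.4, 134.1]
tool_rot: [-3.141, 0.002, 0.001]
force: [0.5, -0.1, 0.7]
opening: 0.999
gripper_force: 0.0
t14.4 [685.4  26.4 134.1] ang -89.9 open 1.00 gf 0.0 F [ 0.5 -0.1  0.7] | shift m [1.000e-04 1.000e-04 1.001e-01] turn 0.1 tilt z -1.0 q [-0.13  0.69  1.02  0.    1.43  1.44]
```

```bash
python3 -m creep '[0,0,0.03,0, 0,0,0.06,0, 0,0,0.085,0, 0,0,0.096,0, 0,0,0.1,0, 0,0,0.1,0, 0,0,0.1,0]' 1; python3 -m creep '[0,0,0,0,0,0,0,0,0,0,0,0,0,0,0,0,0,0,0,0,0,0,0,0,0,0,0,0,0,0,0,0,0,0,0,0,0,0,0,0]' 0 40; python3 -m creep '[0,0,-0.01,0, 0,0,-0.03,0, 0,0,-0.06,0, 0,0,-0.085,0, 0,0,-0.1,0, 0,0,-0.1,0]'; python3 go.py 400 -306.3 100 -90
```

```text
clock: 15.1
position: [686.5, 26.3, 36.8]
tool_rot: [3.141, -0.002, 0.0]
force: [-0.0, 0.2, 0.3]
opening: 1.002
gripper_force: 0.0
clock: 16.1
position: [686.0, 26.3, 35.9]
tool_rot: [3.141, -0.001, -0.0]
force: [-0.3, 0.2, 4.4]
opening: 0.453
gripper_force: 40.2
clock: 16.7
position: [686.6, 26.2, 138.0]
tool_rot: [3.141, -0.004, 0.0]
force: [0.8, -0.3, -1.0]
opening: 0.452
gripper_force: 40.3
t16.7 [686.6  26.2 138. ] ang -90.0 open 0.45 gf 40.3 F [ 0.8 -0.3 -1. ] | shift m [-0.2868  0.3325  0.0369] turn 0.0 tilt z -1.0 q [-0.13  0.69  1.01 -0.    1.43  1.44]
```

```bash
python3 -m creep '[-0.013,0.015,0,0, -0.039,0.045,0,0, -0.065,0.076,0,0, -0.091,0.106,0,0, -0.118,0.136,0,0, -0.144,0.167,0,0, -0.17,0.197,0,0, -0.196,0.227,0,0, -0.222,0.258,0,0, -0.249,0.288,0,0, -0.27,0.313,0,0, -0.283,0.328,0,0]'; python3 -m creep '[-0.004,0.005,0,0, -0.004,0.005,0.02,0, -0.004,0.005,0.045,0, -0.004,0.005,0.065,0, -0.004,0.005,0.072,0, -0.004,0.005,0.072,0]'; python3 go.py 400 -306.3 40 -90;python3 - <<'E'
from h import *
snap('scene','scene4.png')
E
```

```text
clock: 17.9
position: [400.9, -303.0, 134.4]
tool_rot: [-3.14, 0.001, -0.002]
force: [0.3, -0.0, -0.7]
opening: 0.454
gripper_force: 40.3
clock: 18.5
position: [398.8, -305.9, 62.5]
tool_rot: [-3.14, 0.001, 0.001]
force: [0.3, 0.7, -0.1]
opening: 0.457
gripper_force: 40.3
t18.5 [ 398.8 -305.9   62.5] ang -90.0 open 0.46 gf 40.3 F [ 0.3  0.7 -0.1] | shift m [0.0012 0.0005 0.0225] turn 0.0 tilt z -1.0 q [-0.89  0.5   1.67  0.    0.98  0.68]
```

View pics/scene4.png

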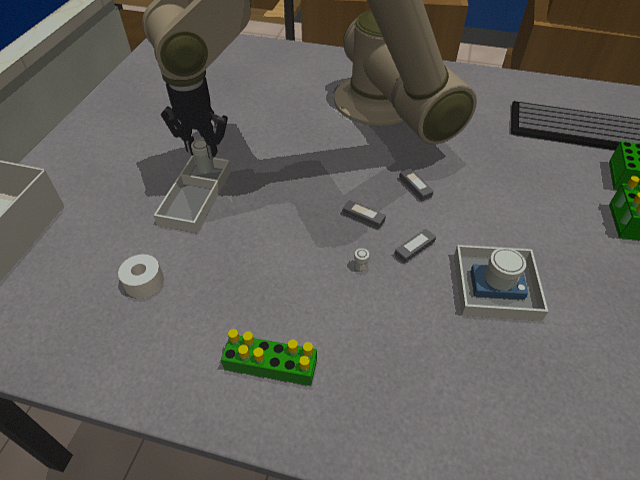

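The tall jar is upright over the small compartment (203,155). I'll lower and release it.

```bash
python3 -m creep '[0.001,0,0.008,0, 0.001,0,0.014,0, 0.001,0,0.019,0, 0.001,0,0.021,0, 0.001,0,0.023,0, 0.001,0,0.024,0, 0.001,0,0.024,0, 0.001,0,0.024,0]'; python3 go.py 400 -306.3 40 -90
```

```text
clock: 19.35
position: [399.9, -306.8, 39.8]
tool_rot: [3.141, -0.0, -0.0]
force: [-0.5, 2.3, 5.7]
opening: 0.453
gripper_force: 40.7
t19.4 [ 399.9 -306.8   39.8] ang -90.0 open 0.45 gf 40.7 F [-0.5  2.3  5.7] | shift m [ 0.0001 -0.0005 -0.0002] turn -0.0 tilt z -1.0 q [-0.89  0.53  1.69  0.    0.92  0.68]
```

```bash
python3 -m creep '[0,0,0,0,0,0,0,0,0,0,0,0,0,0,0,0]' 1; python3 -m creep '[0,0,-0.015,0, 0,0,-0.04,0, 0,0,-0.08,0, 0,0,-0.11,0, 0,0,-0.12,0, 0,0,-0.12,0]' ; python3 - <<'E'
from h import *; from meas import comps
snap('wrist'); comps('wrist',12,(330,590,-380,-200)); snap('scene'); comps('scene',12,(330,590,-380,-200)); comps('scene',12,(380,480,0,110))
E
python3 go.py 430.8 54.2 100 -16.3
```

```text
clock: 19.75
position: [399.8, -306.7, 39.3]
tool_rot: [-3.142, 0.0, 0.0]
force: [-0.3, -0.2, 0.6]
opening: 0.999
gripper_force: 0.0
clock: 20.35
position: [400.0, -307.0, 160.1]
tool_rot: [3.14, -0.001, 0.0]
force: [-0.4, -1.2, 0.0]
opening: 1.001
gripper_force: 0.0
wrist px [252   7 126 263] n 10073 ztop 70.8 rect [ 400.1 -307. ] [38.8 39.1] a3.1 circ [ 399.8 -307. ] 19.8 [121 122 117]
scene px [154 148  77  81] n 1930 ztop 68.0 rect [ 400.8 -305. ] [38.9 39.6] a77.1 circ [ 400.1 -305. ] 21.3 [104 102  95]
scene px [343 200  43  26] n 504 ztop 21.3 rect [433.1  54.5] [84.5 31.7] a73.3 circ [432.6  55. ] 43.9 [104 101  95]
t20.4 [ 399.4 -306.3  158.1] ang -90.0 open 1.00 gf 0.0 F [ 0.1  1.  -0.7] | shift m [ 0.0315 -0.3604  0.0586] turn -73.7 tilt z -1.0 q [-0.89  0.37  1.54  0.    1.23  0.68]
```

The tall jar stands upright in the small compartment: its top is at about 69 mm and its centre at (400,-306). Next is the mailer.

```bash
python3 -m creep '[0.003,-0.035,0,-8, 0.006,-0.07,0,-16, 0.009,-0.105,0,-24, 0.012,-0.14,0,-32, 0.015,-0.175,0,-40, 0.018,-0.21,0,-48, 0.021,-0.245,0,-56, 0.025,-0.28,0,-64, 0.028,-0.315,0,-72, 0.031,-0.345,0,-73.7, 0.0315,-0.36,0.02,-73.7, 0.0315,-0.3605,0.05,-73.7]' 1;python3 -m creep '[0,0,0.005,0,0,0,0.01,0,0,0,0.01,0]'; python3 go.py 430.8 54.2 3 -16.3
```

```text
clock: 21.65
position: [431.2, 55.5, 108.3]
tool_rot: [3.141, -0.0, 1.289]
force: [0.6, -0.8, -0.8]
opening: 0.997
gripper_force: 0.0
clock: 21.95
position: [431.3, 53.4, 99.2]
tool_rot: [-3.141, 0.0, 1.286]
force: [-0.0, 0.2, -0.2]
opening: 1.006
gripper_force: 0.0
t21.9 [431.3  53.4  99.2] ang -16.3 open 1.01 gf 0.0 F [-0.   0.2 -0.2] | shift m [ 0.0006 -0.0006  0.0962] turn -0.0 tilt z -1.0 q [-0.15  0.35  1.81 -0.    0.99  0.13]
```

```bash
python3 -m creep '[0.001,-0.001,0.03,0, 0.001,-0.001,0.06,0, 0.001,-0.001,0.08,0, 0.001,-0.001,0.09,0, 0.001,-0.001,0.0945,0, 0.001,-0.001,0.0945,0, 0.001,-0.001,0.0945,0]' 1; python3 -m creep '[0,0,0,0,0,0,0,0,0,0,0,0,0,0,0,0,0,0,0,0,0,0,0,0,0,0,0,0,0,0,0,0,0,0,0,0,0,0,0,0,0,0,0,0]' 0 40; python3 -m creep '[0,0,-0.01,0, 0,0,-0.03,0, 0,0,-0.06,0, 0,0,-0.085,0, 0,0,-0.1,0, 0,0,-0.1,0]'; python3 go.py 496 -303.8 60 -88.5
```

```text
clock: 22.65
position: [431.2, 54.9, 5.7]
tool_rot: [3.14, -0.0, 1.286]
force: [0.5, -0.5, 0.1]
opening: 0.997
gripper_force: 0.0
clock: 23.75
position: [430.7, 55.0, 5.1]
tool_rot: [3.141, -0.0, 1.286]
force: [0.1, -0.5, 5.1]
opening: 0.315
gripper_force: 40.0
clock: 24.35
position: [431.4, 55.0, 106.9]
tool_rot: [3.137, -0.001, 1.286]
force: [0.3, 1.3, -0.6]
opening: 0.315
gripper_force: 39.5
t24.4 [431.4  55.  106.9] ang -16.3 open 0.32 gf 39.5 F [ 0.3  1.3 -0.6] | shift m [-0.3263  0.1625  0.0473] turn 72.2 tilt z -1.0 q [-0.15  0.33  1.8   0.    1.01  0.14]
```

```bash
python3 -m creep '[-0.02,0.01,0,8, -0.05,0.025,0,16, -0.085,0.042,0,24, -0.12,0.06,0,32, -0.155,0.077,0,40, -0.19,0.095,0,48, -0.225,0.112,0,56, -0.26,0.13,0,64, -0.29,0.145,0,72.2, -0.31,0.155,0,72.2, -0.322,0.16,0,72.2, -0.326,0.1625,0.01,72.2]';python3 -m creep '[0,0,0.02,0,0,0,0.034,0,0,0,0.036,0,0,0,0.036,0]'; python3 go.py 496 -303.8 9.5 -88.5; python3 - <<'E'
from h import *
snap('scene','scene5.png')
E
```

```text
clock: 25.55
position: [495.2, -304.4, 94.6]
tool_rot: [3.141, -0.001, 0.026]
force: [0.1, 0.7, -1.0]
opening: 0.317
gripper_force: 39.5
clock: 25.95
position: [494.9, -302.5, 58.3]
tool_rot: [-3.14, 0.001, 0.027]
force: [-0.1, 0.6, -1.2]
opening: 0.316
gripper_force: 39.5
t25.9 [ 494.9 -302.5   58.3] ang -88.4 open 0.32 gf 39.5 F [-0.1  0.6 -1.2] | shift m [0.0011 0.0014 0.0488] turn 0.1 tilt z -1.0 q [-0.75  0.61  1.45  0.    1.09  0.79]
```

View pics/scene5.png

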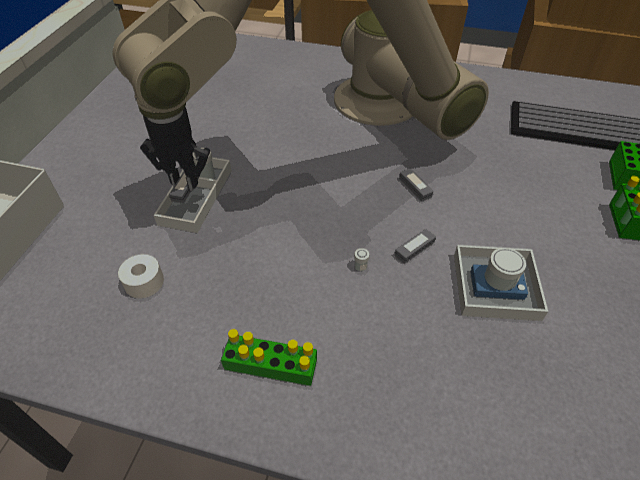

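The mailer is held lengthways over the large compartment (185,190), so I'll lower it.

```bash
python3 -m creep '[0.001,0.001,0.02,0, 0.001,0.001,0.035,0, 0.001,0.001,0.043,0, 0.001,0.001,0.046,0, 0.001,0.001,0.049,0, 0.001,0.001,0.05,0, 0.001,0.001,0.05,0, 0.001,0.001,0.05,0]'; python3 go.py 496 -303.8 9 -88.5
```

```text
clock: 26.8
position: [496.2, -304.6, 9.2]
tool_rot: [3.141, -0.001, 0.026]
force: [0.1, -0.4, -0.8]
opening: 0.321
gripper_force: 39.5
t26.8 [ 496.2 -304.6    9.2] ang -88.5 open 0.32 gf 39.5 F [ 0.1 -0.4 -0.8] | shift m [-0.0002 -0.0008  0.0002] turn -0.0 tilt z -1.0 q [-0.75  0.68  1.49  0.    0.98  0.79]
```

```bash
python3 -m creep '[0,0,0.0005,0,0,0,0.001,0]'; python3 -m creep '[0,0,0,0,0,0,0,0,0,0,0,0,0,0,0,0]' 0.43; python3 -m creep '[0,0,-0.01,0, 0,0,-0.03,0, 0,0,-0.07,0, 0,0,-0.11,0, 0,0,-0.15,0, 0,0,-0.16,0, -0.0,0,-0.16,0]' ; python3 - <<'E'
from h import *; from meas import comps
snap('wrist','wrist6.png'); comps('wrist',12,(360,590,-380,-200)); snap('scene','scene6.png'); comps('scene',12)
E
python3 go.py 496 -303.8 180 -88.5
```

```text
clock: 27.0
position: [496.3, -304.6, 9.1]
tool_rot: [3.141, -0.001, 0.026]
force: [-4.1, 2.9, 14.5]
opening: 0.318
gripper_force: 41.3
clock: 27.4
position: [496.1, -304.4, 7.7]
tool_rot: [-3.141, 0.0, 0.026]
force: [-0.4, -0.1, 0.5]
opening: 0.432
gripper_force: 0.0
clock: 28.1
position: [496.5, -304.8, 169.8]
tool_rot: [3.139, -0.003, 0.026]
force: [0.1, 0.2, 0.5]
opening: 0.43
gripper_force: 0.0
wrist px [266 149 109 144] n 3604 ztop 31.8 rect [ 495.8 -304.6] [127.8  88.2] a1.3 circ [ 498.3 -304.2] 75.2 [127 129 121]
wrist px [304 175  33  94] n 2941 ztop 26.2 rect [ 495.4 -304.4] [83.8 28. ] a1.5 circ [ 495.4 -304.3] 43.5 [123 125 123]
wrist px [277 297  88  71] n 3237 ztop 71.2 rect [ 400.2 -306.9] [39.6 38.9] a1.7 circ [ 399.9 -307. ] 20.3 [97 97 90]
scene px [419 119  47  21] n 240 ztop 99.0 rect [223.4 174. ] [39.5 98.7] a0.4 circ [203.7 173.9] 49.4 [51 48 38]
scene px [154 148  77  81] n 1933 ztop 68.3 rect [ 401.7 -305.3] [38.1 38.5] a43.4 circ [ 400.9 -303. ] 21.8 [103 101  93]
scene px [400 169  33  29] n 419 ztop 21.5 rect [315.9 144.2] [85.3 29.1] a43.3 circ [315.5 143
[... 213 characters left out ...]
6.5] a55.0 circ [492.3 170. ] 44.2 [115 116 114]
scene px [455 245  93  73] n 3864 ztop 76.8 rect [540.5 324.8] [58.1 60. ] a50.5 circ [540.2 325.6] 31.1 [104 108 105]
scene px [354 249  16  19] n 233 ztop 39.4 rect [558.6  75.5] [25.8 27.1] a88.1 circ [558.3  76.1] 14.2 [130 131 123]
scene px [118 255  45  41] n 1362 ztop 40.7 rect [ 698.7 -301.7] [71.1 70.4] a27.4 circ [ 698.8 -301. ] 36.8 [149 149 142]
scene px [226 329  91  43] n 1448 ztop 60.1 rect [786.5 -23.4] [ 28.1 135.1] a0.9 circ [791.9 -23.1] 67.9 [ 73 113  15]
t28.2 [ 495.6 -304.   166.8] ang -88.5 open 0.43 gf 0.0 F [ 0.6  0.3 -0.1] | shift m [ 0.0004 -0.0002 -0.0132] turn 0.0 tilt z -1.0 q [-0.75  0.49  1.31  0.    1.34  0.79]
```

View pics/wrist6.png

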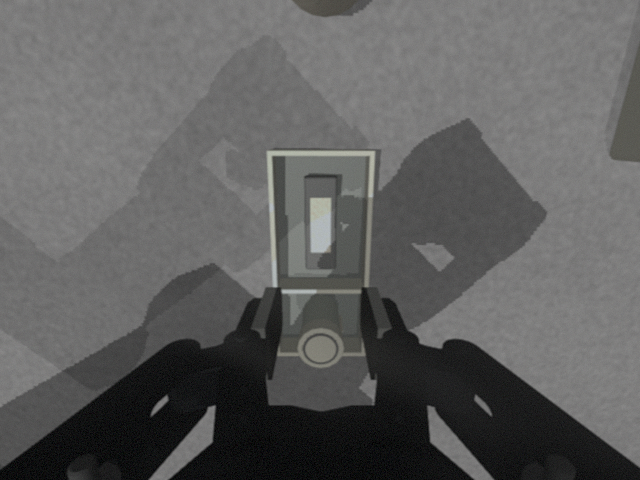

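View pics/scene6.png

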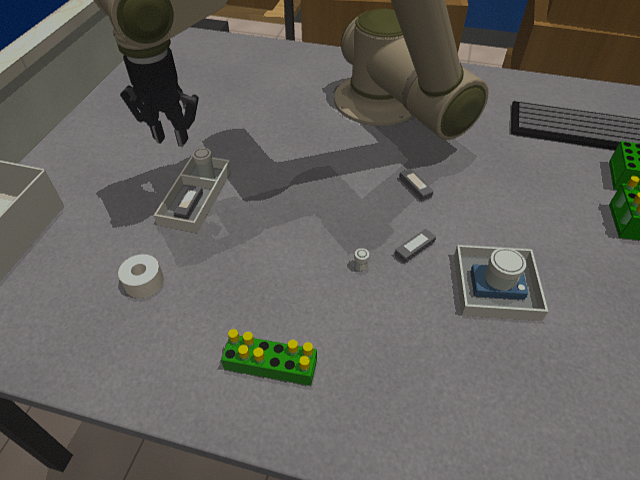

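The wrist view shows the mailer flat and label up at (320,222), with the tall jar standing at (320,348). The scene view shows the wide jar on the brick at (507,262), and the small jar, rack and label roll have not moved. Handing in.

```bash
python3 -c "
from rig import ctrl; print(ctrl.sign_off())"
```

```text
the job is handed in; nothing more can be done
None
```

Both kits are made up as asked, with the small jar, tube rack and label roll left in place, and the job was handed in at about 28 s on the robot clock; the sign-off returned no verdict.

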